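# Clamp a book block in the stab punch

## Task

Gently push the book block under the head of the bench punch until its spine edge lies square and fully home against the back gauge. Then reach through the round opening in the top of the guard and turn the recessed clamp knob clockwise until you feel the clamp foot bear on the block and it is hand-tight, about 30 N: firmly held but not crushed. Do not lean on the guard, do not disturb the tools round about, and let go at the end with the block still home.

Things in the scene. Friction and masses are not known exactly. Their poses are not given: they have to be found in the camera images.
- punch: Grey bench punch, fixed. Origin on the bench under the knob's axis; x points into the machine (away from the robot), y left, z up. Flat bed 14 mm above the bench, x -140 to +95 mm, 220 mm wide. The head (deck, guard) spans it from x -52 to +66, y -101 to +101 mm, 130 mm high; throat under it 156 mm wide. Black-handled lever at the rear right, to x +150, y -117, z 157 mm, not used.
- gauge_face (a point): Middle of the front face of the steel back gauge, a fixed bar 126 mm wide across the rear of the throat, 50 mm behind the knob's axis, 12 mm above the bed. Axes as the punch's. The block's spine edge must end flat against this face.
- guard: Fixed sheet-metal guard on the head, origin and axes as the punch. Its 3 mm top plate (upper face 130 mm above the bench) has one round opening, 86 mm diameter, centred over the knob; thin upright bars in front, sides and back closed. Only fingers fit through the opening. Must not be leaned on with more than 20 N.
- clamp_knob (a joint): Angle of the clamp knob, rad, growing clockwise seen from above (tightening), 0 to 2.4; starts at 0 to 0.3. Turns against a steady friction of about 0.32 N m and stays where it is left. It lowers the sprung foot 5 mm per rad. First touch on the block comes at an angle between 0.6 and 1.6 that differs each time and must be felt: from there resistance grows by 0.55 N m per rad.
- knob_grip (a point): Grip point of the black clamp knob, on its upright axis, 105 mm above the bench, 25 mm below the guard's upper face. Upright bar grip 36 mm long along this point's x, 12 mm thick along its y, from 84 to 114 mm above the bench, on a round skirt 38 mm in diameter (top 84 mm above the bench). z up; the point turns with the knob.
- book_block: Loose book block of folded sections between two grey-brown boards, 180 x 120 x 24 mm, 0.4 kg, flat on the bed, rear part in the throat, front part sticking out towards the robot. Origin at the centre of its underside; x points to the spine edge (into the machine), z up. When home, its front edge is 130 mm in front of the knob's axis.
- book_spine (a point): Middle of the block's spine edge face (90 mm from the block's origin along its x), half way up. Axes as the block's.
- book_front (a point): Middle of the block's front edge face, towards the robot (90 mm from the block's origin along its -x), half way up: the place to push.
- back_gauge: The back gauge bar itself, fixed to the punch (same origin and axes as the punch). The block must not be rammed against it with more than 35 N.
- bone_folder: Loose bone folder lying flat, 147 x 24 x 8 mm, bystander.
- awl: Loose awl with wooden handle, 160 mm long, 29 mm thick, bystander.
- glue_pot: Loose stoneware pot, 72 mm wide, 65 mm high, bystander.
- thread_spool: Loose wooden spool of thread, 42 mm wide, 52 mm high, standing, bystander.
- stem: Clamp stem under the knob with the foot it carries (steel plate with rubber sole, 30 x 84 mm). The foot's setting on the stem differs each time by up to 5 mm and no pose shows it; it hangs 1.5 to 8 mm above the block. Its spring gives 22 N per mm: 30 N is 0.27 rad of knob turn past first touch, or 0.15 N m above free turning. Under 15 N is loose, over 45 N too tight, over 60 N crushes.

How it is judged (in metres and radians):
On the way, in this order (a step that is already met when the one before it is completed fails the run):
1. the block's spine edge lies home and square against the back gauge (x of book_spine in the frame of gauge_face above -0.003 m and angle between the x axis of book_block and the x axis of punch, either way round below 0.03 rad), for 0.2 s.
2. the clamp foot bears on the block with at least 15 N, the block home (contact force between stem and book_block above 15 N and x of book_spine in the frame of gauge_face above -0.003 m), for 0.2 s.
At the end, for the whole second after the job is handed in: The block's spine edge is within 3 mm of the back gauge and square to it within 0.03 rad, and the foot holds the block with 15 to 45 N after the knob has been let go; the block is at rest (all of step 2 and angle between the x axis of book_block and the x axis of punch, either way round below 0.03 rad and contact force between stem and book_block below 45 N and linear speed of book_block below 0.01 m/s); the robot touches nothing.
It fails at once if the foot crushes the block (over 60 N) (contact force between stem and book_block above 60 N).
It fails at once if the block is rammed against the back gauge (over 35 N) (contact force between book_block and back_gauge above 35 N).
It fails at once if the arm or gripper leans on the guard (over 20 N) (contact force between the arm and guard above 20 N).
It fails at once if a bystander is moved by more than 30 mm (distance of any of bone_folder, awl, glue_pot, thread_spool from where it was at the start of the episode above 0.03 m).
It also fails if it takes over 72 s, if anything falls off the work surface, if the arm or the gripper's body presses on something with over 40 N, if the wrist force passes 120 N, or if a joint passes its speed limit or range.

## Robot

A 6-joint arm with a two-finger parallel gripper is mounted at the origin on a cart in front of the work surface, level with it; the furniture and walls round the work are solid. World frame = base frame: x ahead of the robot, y to its left, z up, the work surface at z = 0. Lengths are in mm, angles in rad, forces in N, time in s.
With the tool pointing down it reaches from about 325 to 775 mm from the base axis. Payload 9.3 kg.
Tool frame: the origin (TCP) lies on the centre line of the jaws, within the pads' length; the fingertips stand 14 mm ahead of it and the grasp point (between the pads) lies 5 mm behind it; z points along the fingers, y is the direction in which the jaws open and shut (so a half turn about z gives the same grasp; the last joint's range is limited). The gripper opens to 85 mm and grips with 20 to 120 N. Pads are 22 mm wide; open, the fingers measure 114 mm over their backs; the gripper's body (76 mm by 85 mm) begins 54 mm behind the grasp point. The pads swing forward as they close: fully open they stand 13 mm farther back than shut.
Start: joints at [-1.255, 0.259, 0.021, 1.334, 0, 1.418], TCP at [248.492, -490.661, 245.279] pointing down, gripper open.
Joint ranges: [-3.04, 3.04], [-0.91, 1.82], [-1.04, 1.36], [-1.92, 1.95], [-1.52, 1.45], [-3.14, 3.14]. Speed limits (rad/s): [2.22, 2.22, 2.79, 3.14, 3.14, 3.14].

## Interface

Orientations are given as a unit quaternion [x, y, z, w].
In Python, from cell import * gives the robot as it stands. The module is installed in compiled form; this text tells all that it offers.
- The arm moves only by the shell command python3 -m pendant 'ROWS' [OPENING] [FORCE]. ROWS is JSON, one flat list of numbers, 4 for each row, row after row: the shift along the tool's x, y, z in m, then the turn about the tool's z in units of 5 degrees (1.0 is 5 degrees). A call has exactly 5 rows; each row is the pose to reach, as a shift and turn from the pose measured when the call began, along the tool's axes at that moment; what a row does not reach only later rows make up. A row lasts 1/12 s, in which the tool goes at most 41.7 mm and 7.16 degrees, less where a joint would pass 70% of its speed; a pose out of reach is approached as far as the arm can. A call with a gripper value outside its range is refused whole. OPENING is the gripper's target within -1 to 1 (fully open at 1, half-way at 0, shut at -1), set as the call begins (- or left out, the last holds). The fingers move at their own pace and stop on an object; FORCE is the grip in N (left out, the last holds). Time passes only in rows, so rows that repeat a pose let the fingers close, or fill a call up. It gives the time, the measured TCP pose, the force and the opening at its end, in the units of the state.
- state(): the state, without advancing time (a new reading comes with each control period).
- snapshot(name): name is "scene" or "top"; returns a dict with "color" (420x560x3 uint8, red, green, blue), "z_map" (420x560 float32, mm along the optical axis (not along the pixel's ray), 0 where there is no reading), "K" (3x3 intrinsics, pixels), "rvec" (rotation vector, rad) and "tvec" (3), from world to camera coordinates, as OpenCV has them. Camera axes: x right, y down, z forward; pixel columns grow to the right and rows downward; lengths in mm; the calibration is good to about 2 mm. A picture is of the moment at which its call begins.
- job_done(): hands the job in, once; it reports no verdict.
The state is a dict: "t": time; "qpos": joint angles; "dq": joint speeds; "tau": joint torques, N m; "position": TCP position; "ee_rot": TCP orientation; "force": force on the tool from outside, world axes, zero at the start; "torque": the same for the moment, N m; "gripper_width": opening from 0.0 (shut) to 1.0 (fully open).
Only numpy, scipy, OpenCV 4.12 (cv2) and the standard library are available. Lean on these libraries where they do the work, as an engineer would, in place of code of your own. Each camera call takes 0.05 s, during which the arm holds its last target.

## Working session

There is one attempt and no reset: what is moved stays moved. The work goes in short steps, Python scripts to look and compute and a shell command to move; the robot and the scene stay as the last step left them, time stands still between calls to the robot, and variables do not carry over. Pictures are saved under pics/ and viewed, and the job is handed in when it is done.

```bash
mkdir -p pics; ls
python3 - <<'E'
from cell import *
import cv2
s=state();print(s)
for n in("scene","top"):
    d=snapshot(n);cv2.imwrite(f"pics/{n}0.png",cv2.resize(d["color"][:,:,::-1],(784,588)))
    import numpy as np
    R=cv2.Rodrigues(np.array(d["rvec"]))[0];print(n,d["K"],(-R.T@np.array(d["tvec"]).ravel()),R)
E
```

```text
pics
{'t': 0.0, 'qpos': array([-1.25461153e+00,  2.59210691e-01,  2.07686039e-02,  1.33372191e+00,
        1.44059461e-05,  1.41821926e+00]), 'dq': array([0.00038183, 0.00091804, 0.00117806, 0.00083265, 0.00146129,
       0.00120218]), 'tau': array([ 1.42739145e-04, -5.55638123e+01,  3.44529140e+01,  1.38174128e-02,
       -1.45557560e-04, -1.89725040e-05]), 'position': array([ 248.40765448, -490.41087129,  244.65880932]), 'ee_rot': array([ 9.72658075e-01,  2.32240826e-01, -4.86991198e-05, -6.82137115e-04]), 'force': array([0.72486985, 0.77466321, 0.06257082]), 'torque': array([-0.01479036,  0.02925447, -0.00691104]), 'gripper_width': 0.9993292513217948}
scene [[494.62244419   0.         282.99351018]
 [  0.         494.62244419 200.36535604]
 [  0.           0.           1.        ]] [-255.45446441 -620.17034662  660.3336161 ] [[ 0.54442193 -0.83841023 -0.02594299]
 [-0.43599941 -0.25642355 -0.86264215]
 [ 0.71659561  0.48095243 -0.50514897]]
top [[484.75556064   0.         281.81479811]
 [  0.         484.75556064 212.77527674]
 [  0.           0.           1.        ]] [ 293.35596412 -118.88580698 1090.34888322] [[ 0.2172399  -0.97609009  0.00741402]
 [-0.94381061 -0.21198157 -0.25354556]
 [ 0.24905494  0.04808278 -0.96729503]]
```

View pics/scene0.png

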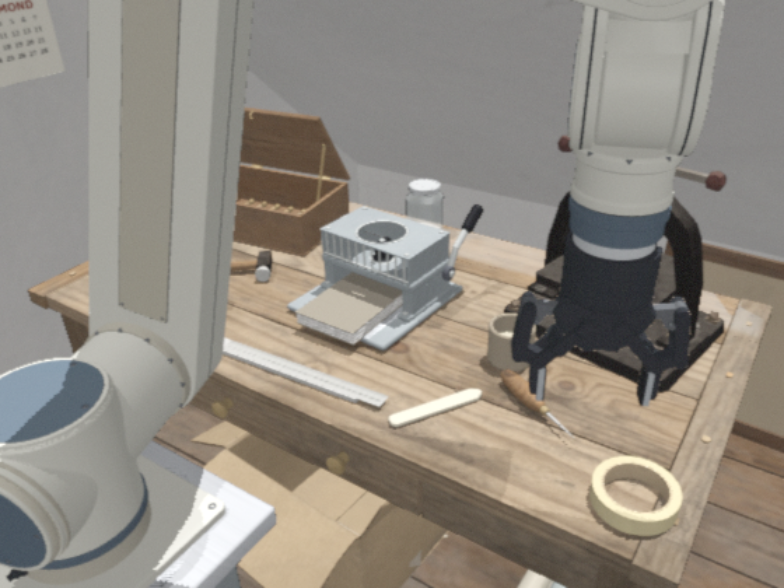

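View pics/top0.png

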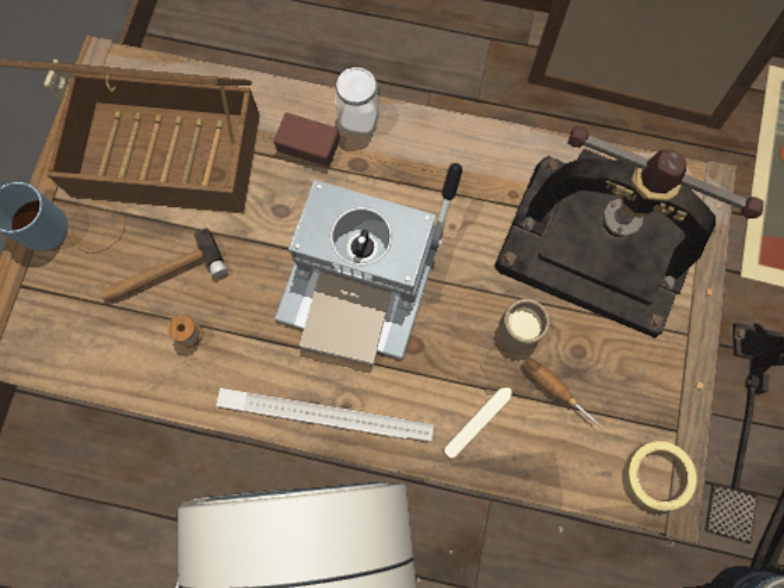

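The top view shows the punch with its guard hole at about (361,236) and the block at about (342,325). The bone folder is at (478,423), the spool at (183,332), the pot at (525,322) and the awl at (560,390). Next I measure the punch and block from the top image.

```bash
cat > h.py <<'E'
from cell import *
import cv2, numpy as np
def cam(n):
    d=snapshot(n); d["R"]=cv2.Rodrigues(np.array(d["rvec"]))[0]; d["t"]=np.array(d["tvec"]).ravel(); return d
def cloud(d):
    z=d["z_map"]; K=d["K"]; v,u=np.mgrid[:z.shape[0],:z.shape[1]]
    P=np.stack([(u-K[0,2])*z/K[0,0],(v-K[1,2])*z/K[1,1],z],-1)
    W=(P-d["t"])@d["R"]; W[z==0]=np.nan; return W
def ray(d,uv,h):
    r=d["R"].T@np.linalg.inv(d["K"])@np.array([uv[0],uv[1],1.]); c=-d["R"].T@d["t"]
    return c+r*(h-c[2])/r[2]
def proj(d,P):
    return cv2.projectPoints(np.array(P,float).reshape(-1,3),np.array(d["rvec"]),np.array(d["tvec"]),d["K"],None)[0].reshape(-1,2)
E
python3 - <<'E'
from h import *
d=cam("top");W=cloud(d);np.save("top0.npy",W)
roi=np.zeros(W.shape[:2],bool);roi[120:265,190:320]=1
for lo,hi,nm in((124,136,"guard"),(34,43,"block"),(10,18,"bed")):
    m=((W[...,2]>lo)&(W[...,2]<hi)&roi).astype(np.uint8)
    m=cv2.morphologyEx(m,cv2.MORPH_OPEN,np.ones((3,3)))
    n,l,st,ce=cv2.connectedComponentsWithStats(m)
    i=1+np.argmax(st[1:,4]); P=W[l==i]
    r=cv2.minAreaRect(P[:,:2].astype(np.float32));print(nm,st[i],r,np.nanmedian(P[:,2]))
    print(cv2.boxPoints(r).round(1).tolist())
    if nm=="guard":
        c,hh=cv2.findContours((l==i).astype(np.uint8),cv2.RETR_CCOMP,cv2.CHAIN_APPROX_NONE)
        for k in range(len(c)):
            if hh[0][k][3]>=0 and len(c[k])>20:
                q=np.array([ray(d,p[0],130)[:2] for p in c[k]],np.float32);print("hole",cv2.fitEllipse(q),len(q))
c=d["color"][110:270,180:330,::-1];cv2.imwrite("pics/crop0.png",cv2.resize(c,None,fx=4,fy=3.7*1,interpolation=cv2.INTER_CUBIC))
E
```

```text
guard [ 207  129  103   75 3678] ((631.18359375, -0.12693023681640625), (194.50582885742188, 119.6444091796875), 85.2941665649414) 129.37483676104495
[[563.5999755859375, -92.0999984741211], [682.7999877929688, -102.0], [698.7999877929688, 91.9000015258789], [579.5, 101.69999694824219]]
hole ((623.6687622070312, 0.03430914878845215), (86.2584228515625, 87.33123016357422), 148.39610290527344) 115
block [ 214  193   64   66 2635] ((519.661865234375, 4.30859375), (120.42320251464844, 127.69816589355469), 88.8244857788086) 37.352305085223364
[[454.6000061035156, -54.599998474121094], [582.2999877929688, -57.20000076293945], [584.7000122070312, 63.20000076293945], [457.1000061035156, 65.80000305175781]]
bed [269 208  29  47 697] ((529.1468505859375, -79.04927825927734), (49.07124328613281, 102.68780517578125), 88.10777282714844) 13.433281514902085
[[477.0, -101.9000015258789], [579.7000122070312, -105.30000305175781], [581.2999877929688, -56.20000076293945], [478.6000061035156, -52.79999923706055]]
```

View pics/crop0.png

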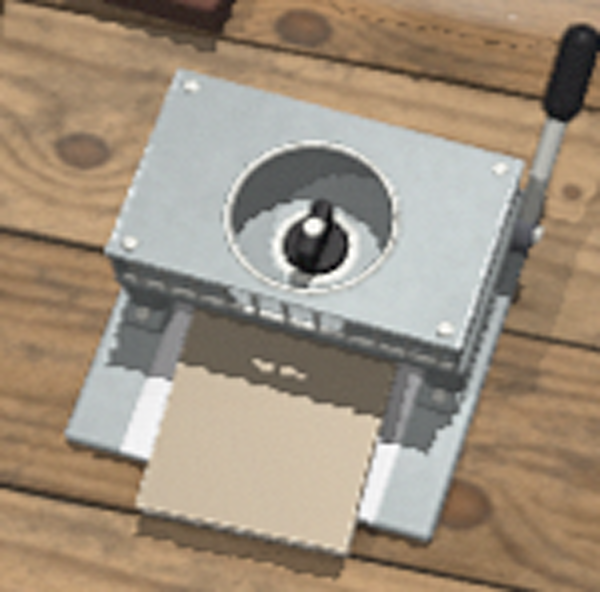

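```bash
cat > blk.py <<'E'
from h import *
yaw=np.radians(-4.75); O=np.array([624.0,0.2])
def toP(p): 
    d=np.array(p[:2])-O; c,s=np.cos(yaw),np.sin(yaw); return np.array([c*d[0]+s*d[1],-s*d[0]+c*d[1]])
def block(d):
    W=cloud(d); Z=W[...,2]
    m=((Z>30)&(Z<45)); m[:, :]&= (np.abs(W[...,0]-520)<110)&(np.abs(W[...,1])<85)
    m=cv2.morphologyEx(m.astype(np.uint8),cv2.MORPH_OPEN,np.ones((3,3)))
    n,l,st,ce=cv2.connectedComponentsWithStats(m); i=1+np.argmax(st[1:,4])
    c=max(cv2.findContours((l==i).astype(np.uint8),cv2.RETR_EXTERNAL,cv2.CHAIN_APPROX_NONE)[0],key=len)
    Q=np.array([toP(ray(d,p[0],38)) for p in c]); return Q
def line(Q):
    f=cv2.fitLine(Q.astype(np.float32),cv2.DIST_HUBER,0,0.01,0.01).ravel(); return f
if __name__=="__main__":
    d=cam("top");Q=block(d)
    fx=Q[:,0].min()
    F=Q[(Q[:,0]<fx+12)&(np.abs(Q[:,1]-Q[:,1].mean())<48)]
    f=line(F);x0=f[2]+(0-f[3])*f[0]/f[1]
    print("front x at y=0 %.1f  yaw rel punch %.4f"%(x0,-np.arctan(f[0]/f[1])), len(F))
    ym=Q[:,1].mean()
    for s in(1,-1):
        S=Q[((Q[:,1]-ym)*s>48)&(Q[:,0]>fx+15)&(Q[:,0]<-80)]
        f=line(S);print("side",s,"y at -140: %.1f yaw %.4f"%(f[3]+(-140-f[2])*f[1]/f[0],np.arctan(f[1]/f[0])),len(S))
E
python3 blk.py
python3 - <<'E'
from h import *
from blk import *
W=np.load("top0.npy");d=cam("top")
# guard edges: ray onto z=130
m=((W[...,2]>122)&(W[...,2]<138)).astype(np.uint8);m[:, :190]=0;m[:,320:]=0;m[:120]=0;m[230:]=0
c=max(cv2.findContours(m,cv2.RETR_EXTERNAL,cv2.CHAIN_APPROX_NONE)[0],key=len)
q=np.array([ray(d,p[0],130)[:2] for p in c],np.float32);print("guard",cv2.minAreaRect(q))
P=np.array([toP(p) for p in q])
for k,lab in((0,"x"),(1,"y")):
  for s in(1,-1):
    o=1-k; ce=(7,0)[k]; h=(59,101)[k]; ho=(101,59)[k];co=(7,0)[1-k]
    S=P[(abs((P[:,k]-ce)*s-h)<8)&(abs(P[:,o]-co)<ho-8)]; f=line(S); print(lab,s,f[2:],  np.arctan2(f[1],f[0]) if k==1 else -np.arctan(f[0]/f[1]),len(S))
# knob
roi=d["color"][150:195,240:275].astype(int)
Z=W[150:195,240:275]
k=(Z[...,2]>105)&(Z[...,2]<122)&(np.hypot(Z[...,0]-624,Z[...,1])<30)
pts=Z[k];print(k.sum(),pts[:,:2].mean(0),np.median(pts[:,2]))
r=cv2.minAreaRect(pts[:,:2].astype(np.float32));print(r,cv2.boxPoints(r).tolist())
f=line(pts[:,:2]);print("bar dir",np.degrees(np.arctan2(f[1],f[0])))
cv2.imwrite("pics/knob0.png",cv2.resize(d["color"][140:205,225:290,::-1],(780,600),interpolation=cv2.INTER_NEAREST))
s=cam("scene");uv=proj(s,[[624,0,114]])[0];print(uv);u,v=uv.astype(int)
cv2.imwrite("pics/knob1.png",cv2.resize(s["color"][v-30:v+30,u-40:u+40,::-1],(800,600),interpolation=cv2.INTER_NEAREST))
E
```

```text
front x at y=0 -167.5  yaw rel punch 0.0712 42
side 1 y at -140: 52.0 yaw 0.0687 33
side -1 y at -140: -66.1 yaw 0.0724 34
guard ((630.3314208984375, -0.545440673828125), (194.12295532226562, 119.41236877441406), 85.46253967285156)
x 1 [64.98164    -0.42735937] 0.0027796784 83
x -1 [-51.703686    -0.98537105] 0.002630786 85
y 1 [ 6.4719543 95.862236 ] 0.0033189275 44
y -1 [  6.301447 -96.31223 ] 0.005922001 44
95 [ 6.22507484e+02 -2.08449962e-01] 112.57842669689406
((623.99609375, 0.3558645248413086), (12.419260025024414, 35.64693069458008), 84.54935455322266) [[605.6633911132812, -4.132667541503906], [641.1491088867188, -7.518708229064941], [642.3287963867188, 4.844396591186523], [606.8430786132812, 8.230437278747559]]
bar dir -6.4101605
[271.91014328 171.13580182]
```

View pics/knob0.png

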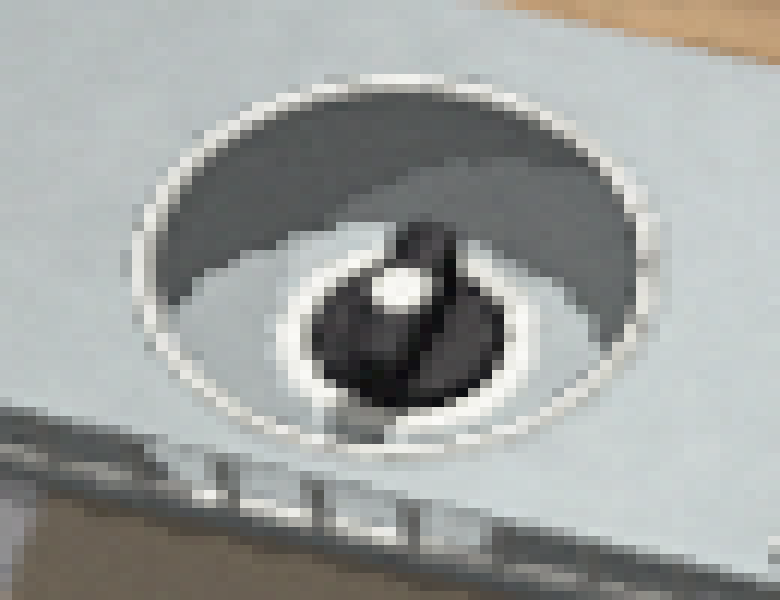

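View pics/knob1.png

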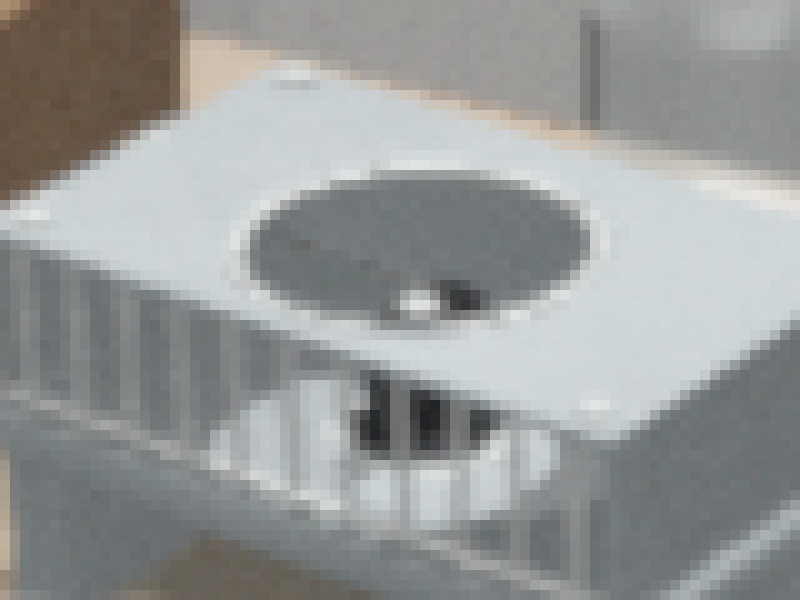

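Measured: knob axis at about (624,0), punch yaw about -4.6°, bar lying along the punch x (about -5.9° in the world). The block is yawed +0.07 rad relative to the punch, with its front edge at x=-167. I'll push with both open fingers so the block squares up as it moves.

```bash
cat > go.py <<'E'
import sys
from h import *
# target in punch frame x,y,z(world) and alpha(deg world)
def rel(x,y,z,al,frame="p"):
    s=state();p=np.array(s["position"]);q=s["ee_rot"]
    yaw=np.radians(-4.6);O=np.array([624.,.2])
    c,n=np.cos(yaw),np.sin(yaw)
    T=np.array([O[0]+c*x-n*y,O[1]+n*x+c*y,z])
    R=cv2.Rodrigues(np.zeros(3))[0]
    from scipy.spatial.transform import Rotation as Ro
    M=Ro.from_quat(q).as_matrix();a=np.degrees(np.arctan2(M[1,0],M[0,0]))
    d=M.T@(T-p); turn=-((al-a+180)%360-180)
    pp=p[:2]-O
    print("t %.2f tool shift m"%s["t"],(d/1000).round(4),"turn units %.2f"%(turn/5),"| alpha %.2f punch xy %.1f %.1f z %.1f tilt %.4f"%(a,c*pp[0]+n*pp[1],-n*pp[0]+c*pp[1],p[2],np.hypot(M[0,2],M[1,2])),"F",np.round(s["force"],2),"Mz",np.round(s["torque"],3),"w %.3f q6 %.2f"%(s["gripper_width"],s["qpos"][5]))
if __name__=="__main__": rel(*map(float,sys.argv[1:5]))
E
python3 go.py -215 -5 150 175.4
python3 -m pendant '[0.025,-0.025,0,-1.4, 0.05,-0.05,0,-2.8, 0.075,-0.075,0,-4.2, 0.1,-0.1,0,-5.6, 0.125,-0.125,0,-7]' 1
python3 go.py -215 -5 150 175.4
```

```text
t 0.30 tool shift m [ 0.3708 -0.3761  0.0953] turn units -29.71 | alpha 26.86 punch xy -335.0 -519.3 z 245.1 tilt 0.0004 F [ 0.64 -0.02 -0.1 ] Mz [ 0.034 -0.009  0.024] w 1.001 q6 1.42
t: 0.72
position: [303.6, -321.0, 245.0]
ee_rot: [0.856, 0.516, 0.0, -0.0]
force: [1.9, -0.6, 0.5]
gripper_width: 0.997
t 0.72 tool shift m [ 0.3442 -0.0621  0.0952] turn units -22.65 | alpha 62.17 punch xy -293.6 -345.9 z 245.0 tilt 0.0005 F [ 1.94 -0.58  0.53] Mz [-0.034 -0.09  -0.017] w 0.997 q6 1.05
```

```bash
python3 -m pendant '[0.035,-0.006,0,-1.4, 0.07,-0.012,0,-2.8, 0.105,-0.018,0,-4.2, 0.14,-0.024,0,-5.6, 0.175,-0.03,0,-7]' 1 >/dev/null
python3 go.py -215 -5 150 175.4
```

```text
t 1.13 tool shift m [0.1551 0.0713 0.0954] turn units -15.58 | alpha 97.50 punch xy -252.3 -171.6 z 245.3 tilt 0.0005 F [-0.57 -0.82 -0.1 ] Mz [ 0.021 -0.095  0.004] w 0.998 q6 0.83
```

```bash
python3 -m pendant '[0.031,0.014,0,-1.4, 0.062,0.028,0,-2.8, 0.093,0.042,0,-4.2, 0.124,0.056,0.01,-5.6, 0.155,0.071,0.02,-7]' 1 >/dev/null
python3 go.py -215 -5 150 175.4
```

```text
t 1.55 tool shift m [-0.0011 -0.0012  0.0757] turn units -8.51 | alpha 132.84 punch xy -215.2 -3.4 z 225.7 tilt 0.0022 F [ 0.58 -0.77  0.84] Mz [-0.052 -0.052 -0.026] w 1.000 q6 0.65
```

```bash
python3 -m pendant '[0,0,0.02,-1.4, 0,0,0.04,-2.8, 0,0,0.06,-4.2, 0,0,0.08,-5.6, 0,0,0.1,-7]' 1 >/dev/null
python3 go.py -205 -5 60 175.4
python3 -m pendant '[0,0,0.02,-1.4, 0,0,0.04,-1.5, 0,0,0.06,-1.5, 0,0,0.07,-1.5, 0,0,0.07,-1.5]' 1 >/dev/null
python3 go.py -205 -5 50 175.4
python3 - <<'E'
from h import *
d=cam("scene");cv2.imwrite("pics/s1.png",cv2.resize(d["color"][100:310,140:420,::-1],(800,600),interpolation=cv2.INTER_CUBIC))
W=cloud(d);np.save("s1.npy",W)
d=cam("top");cv2.imwrite("pics/t1.png",cv2.resize(d["color"][100:310,140:420,::-1],(800,600),interpolation=cv2.INTER_CUBIC))
E
```

```text
t 1.97 tool shift m [-0.01   -0.0006  0.0649] turn units -1.43 | alpha 168.23 punch xy -215.0 -3.2 z 124.9 tilt 0.0027 F [-0.16  0.3  -0.43] Mz [0.015 0.034 0.003] w 0.999 q6 0.03
t 2.38 tool shift m [-0.0111 -0.002   0.0031] turn units 0.06 | alpha 175.72 punch xy -216.2 -3.1 z 53.1 tilt 0.0008 F [-0.56 -0.07 -0.78] Mz [0.008 0.023 0.023] w 1.003 q6 -0.10
```

View pics/s1.png

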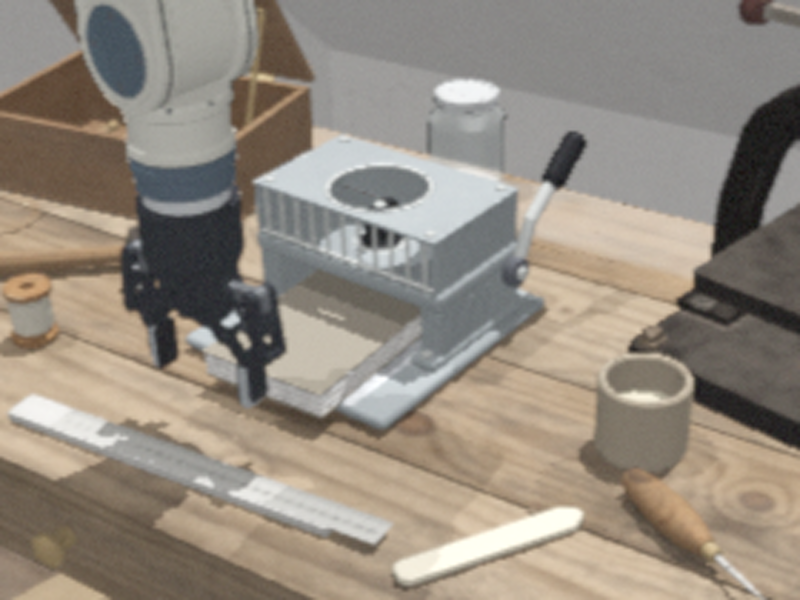

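View pics/t1.png

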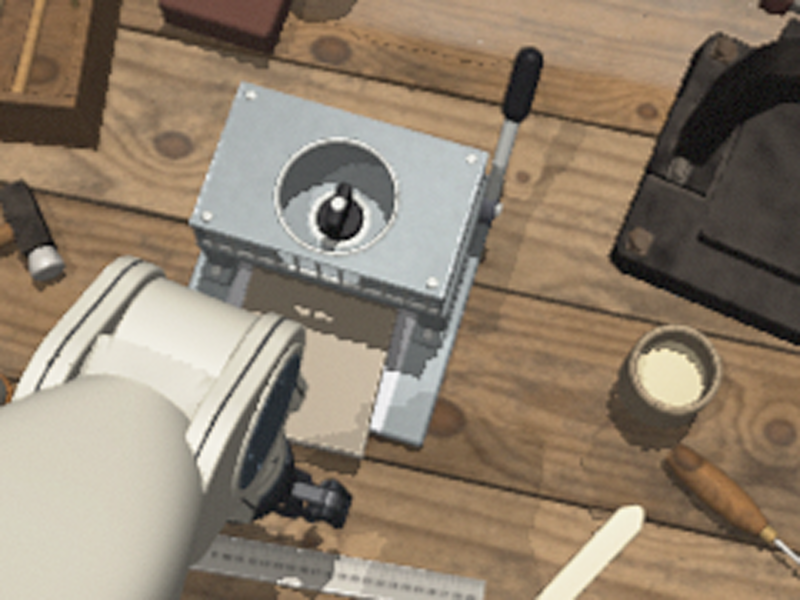

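Run:
```python
from h import *
W=np.load("s1.npy")
m=(W[...,0]>360)&(W[...,0]<450)&(W[...,1]<0)&(W[...,1]>-80)&(W[...,2]>15)&(W[...,2]<80)
P=W[m]
for lo in range(15,80,4):
    k=P[(P[:,2]>=lo)&(P[:,2]<lo+4)]; print(lo,len(k),k[:,:2].min(0).round(0) if len(k) else"",k[:,:2].max(0).round(0) if len(k) else"")
```

```text
15 0  
19 0  
23 0  
27 0  
31 0  
35 0  
39 0  
43 0  
47 0  
51 6 [395. -35.] [411. -34.]
55 9 [391. -39.] [400. -26.]
59 13 [393. -41.] [410. -31.]
63 15 [391. -42.] [405. -29.]
67 14 [392. -43.] [408. -29.]
71 16 [393. -42.] [409. -30.]
75 16 [392. -43.] [410. -29.]
79 4 [394. -42.] [409. -29.]
```

Scene view: both fingertips (crop 160,360 and 250,400) stand clear in front of the block's front edge. The tips are at z≈51 with TCP at 53. Descending, then approaching.

```bash
python3 -m pendant '[0,-0.002,0.01,0, -0.002,-0.002,0.02,0, -0.005,-0.002,0.031,0, -0.012,-0.002,0.031,0, -0.02,-0.002,0.031,0]' 1 >/dev/null
python3 go.py -141 -5 22 175.4
python3 -m pendant '[-0.004,0,0,0, -0.008,0,0,0, -0.012,0,0,0, -0.016,0,0,0, -0.02,0,0,0]' >/dev/null
python3 go.py -141 -5 22 175.4
python3 -m pendant '[-0.003,0,0,0, -0.006,0,0,0, -0.009,0,0,0, -0.012,0,0,0, -0.015,0,0,0]' >/dev/null
python3 go.py -141 -5 22 175.4
```

```text
t 2.90 tool shift m [-0.0531 -0.0002  0.003 ] turn units 0.06 | alpha 175.72 punch xy -194.1 -5.1 z 24.9 tilt 0.0027 F [ 0.13 -0.33  0.07] Mz [ 0.006 -0.009  0.004] w 1.000 q6 -0.10
t 3.32 tool shift m [-0.0329 -0.0003  0.0031] turn units 0.07 | alpha 175.73 punch xy -173.9 -4.9 z 25.1 tilt 0.0025 F [-0.15  0.36  1.71] Mz [ 0.122  0.147 -0.052] w 1.002 q6 -0.09
t 3.73 tool shift m [-0.0177 -0.0003  0.0031] turn units 0.06 | alpha 175.72 punch xy -158.7 -4.8 z 25.1 tilt 0.0023 F [-0.7   0.04 -0.99] Mz [-0.009  0.142  0.051] w 0.999 q6 -0.09
```

Run:
```python
from h import *
d=cam("scene");cv2.imwrite("pics/s2.png",cv2.resize(d["color"][100:310,140:420,::-1],(800,600),interpolation=cv2.INTER_CUBIC))
```

```text
(no output)
```

View pics/s2.png

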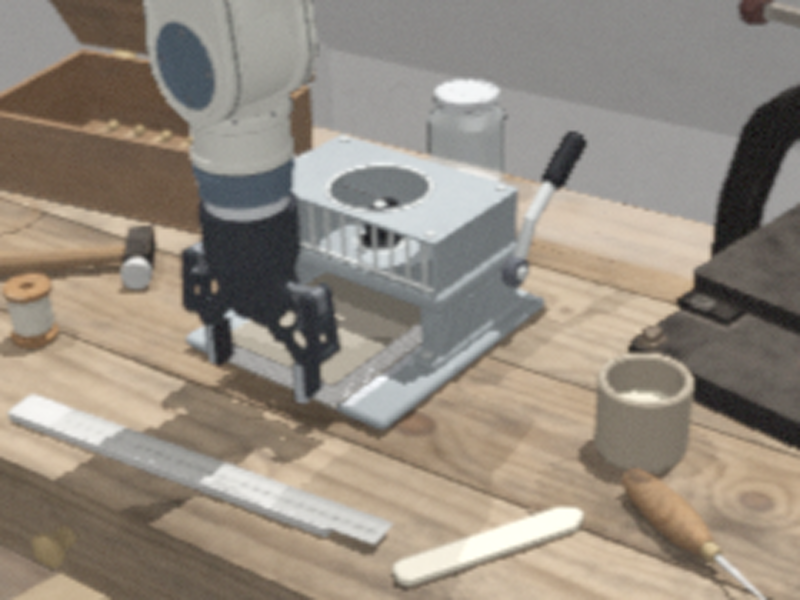

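Both fingers are on the front edge and the block is moving squarely. Continuing slowly.

```bash
python3 -m pendant '[-0.002,0,0,0.06, -0.004,0,0,0.06, -0.006,0,0,0.06, -0.008,0,0,0.06, -0.01,0,0,0.06]' >/dev/null
python3 go.py -141 -5 22 175.4
python3 -m pendant '[-0.0008,0,0,0, -0.0016,0,0,0, -0.0024,0,0,0, -0.0032,0,0,0, -0.004,0,0,0]' >/dev/null
python3 go.py -141 -5 22 175.4
for i in 1 2; do python3 -m pendant '[-0.0003,0,0,0, -0.0006,0,0,0, -0.0009,0,0,0, -0.0012,0,0,0, -0.0015,0,0,0]' >/dev/null; python3 go.py -141 -5 22 175.4; done; python3 blk.py
```

```text
t 4.20 tool shift m [-0.0069 -0.0002  0.0031] turn units 0.00 | alpha 175.42 punch xy -147.9 -4.8 z 25.1 tilt 0.0028 F [-1.01  0.01  0.26] Mz [ 0.048  0.153 -0.008] w 0.997 q6 -0.08
t 4.62 tool shift m [-0.0029 -0.0002  0.0032] turn units 0.00 | alpha 175.42 punch xy -143.9 -4.8 z 25.2 tilt 0.0029 F [-1.51  0.82  0.08] Mz [0.025 0.197 0.015] w 1.002 q6 -0.08
t 5.03 tool shift m [-0.0014 -0.0002  0.0032] turn units 0.00 | alpha 175.42 punch xy -142.4 -4.8 z 25.2 tilt 0.0029 F [-0.76  0.31 -0.55] Mz [0.008 0.177 0.006] w 0.998 q6 -0.08
t 5.45 tool shift m [ 0.0002 -0.0002  0.0032] turn units 0.00 | alpha 175.42 punch xy -140.9 -4.8 z 25.2 tilt 0.0028 F [-1.17 -0.48  0.2 ] Mz [-0.012  0.146  0.033] w 1.002 q6 -0.08
front x at y=0 -114.2  yaw rel punch 0.0615 23Traceback (most recent call last):
  File "blk.py", line 23, in <module>
    f=line(S);print("side",s,"y at -140: %.1f yaw %.4f"%(f[3]+(-140-f[2])*f[1]/f[0],np.arctan(f[1]/f[0])),len(S))
  File "blk.py", line 13, in line
    f=cv2.fitLine(Q.astype(np.float32),cv2.DIST_HUBER,0,0.01,0.01).ravel(); return f
      ~~~~~~~~~~~^^^^^^^^^^^^^^^^^^^^^^^^^^^^^^^^^^^^^^^^^^^^^^^^^
cv2.error: OpenCV(4.12.0) /io/opencv/modules/imgproc/src/linefit.cpp:50: error: (-215:Assertion failed) count > 0 in function 'fitLine2D_wods'
```

Front view is occluded by the arm; continuing 1 mm at a time on force.

```bash
for i in 1 2 ; do python3 -m pendant '[-0.0002,0,0,0, -0.0004,0,0,0, -0.0006,0,0,0, -0.0008,0,0,0, -0.001,0,0,0]' >/dev/null; python3 go.py -141 -5 22 175.4; done
```

```text
t 5.92 tool shift m [ 0.0008 -0.0002  0.0031] turn units 0.00 | alpha 175.42 punch xy -140.3 -4.8 z 25.1 tilt 0.0021 F [-4.81  0.4   2.42] Mz [ 0.016  0.867 -0.023] w 0.999 q6 -0.08
t 6.33 tool shift m [ 0.0007 -0.0003  0.0029] turn units 0.00 | alpha 175.42 punch xy -140.3 -4.7 z 24.9 tilt 0.0001 F [-6.52  1.5   4.03] Mz [ 0.059  1.334 -0.097] w 0.997 q6 -0.08
```

Run:
```python
from h import *
d=cam("scene");cv2.imwrite("pics/s3.png",cv2.resize(d["color"][160:265,190:330,::-1],(800,600),interpolation=cv2.INTER_CUBIC))
```

```text
(no output)
```

View pics/s3.png

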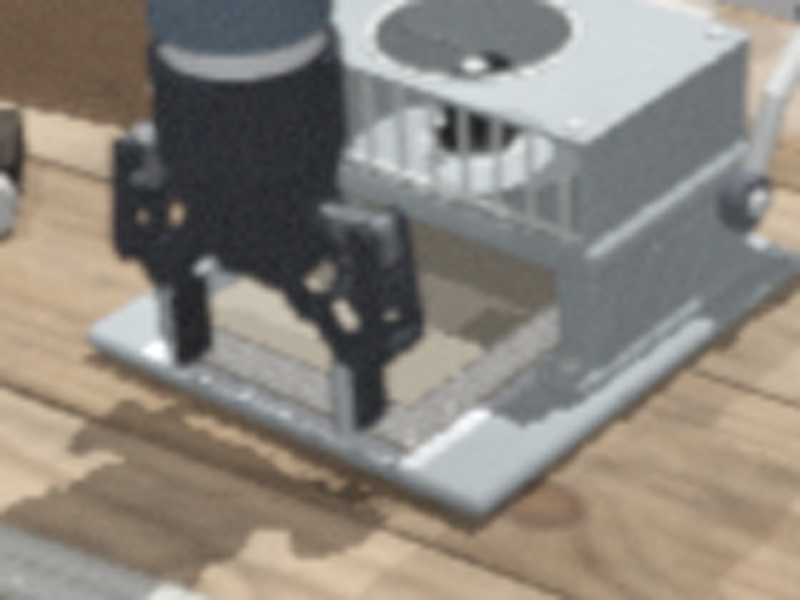

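The block stopped at punch x≈-140.3 and the force rose. That is contact with the gauge. One slightly firmer push, then back off and check.

```bash
python3 -m pendant '[-0.0004,0,0,0, -0.0008,0,0,0, -0.0012,0,0,0, -0.0014,0,0,0, -0.0014,0,0,0]' >/dev/null; python3 go.py -141 -5 22 175.4
python3 -m pendant '[0.005,0,0,0, 0.02,0,0,0, 0.04,0,0,0, 0.06,0,-0.02,0, 0.08,0,-0.05,0]' >/dev/null; python3 go.py -141 -5 22 175.4
python3 -m pendant '[0.01,-0.03,-0.04,0, 0.01,-0.06,-0.08,0, 0.01,-0.09,-0.12,0, 0.01,-0.12,-0.16,0, 0.01,-0.15,-0.19,0]' >/dev/null; python3 go.py -141 -5 22 175.4
python3 - <<'E'
from h import *
d=cam("top");cv2.imwrite("pics/t3.png",cv2.resize(d["color"][110:270,180:330,::-1],None,fx=4,fy=3.7,interpolation=cv2.INTER_CUBIC))
E
```

```text
t 6.80 tool shift m [ 0.0008 -0.0003  0.0027] turn units 0.00 | alpha 175.41 punch xy -140.2 -4.7 z 24.7 tilt 0.0025 F [-9.01  0.85  4.53] Mz [ 0.028  1.554 -0.197] w 0.994 q6 -0.08
t 7.22 tool shift m [-0.0812 -0.0004  0.0511] turn units 0.00 | alpha 175.41 punch xy -221.9 -4.6 z 73.6 tilt 0.0061 F [ 1.02 -0.12  1.17] Mz [-0.046 -0.036 -0.001] w 0.999 q6 -0.10
t 7.63 tool shift m [-0.0906  0.1282  0.2183] turn units 0.01 | alpha 175.45 punch xy -230.9 -133.1 z 240.7 tilt 0.0031 F [ 1.36 -0.17  0.52] Mz [-0.039 -0.069 -0.046] w 1.004 q6 -0.42
```

View pics/t3.png

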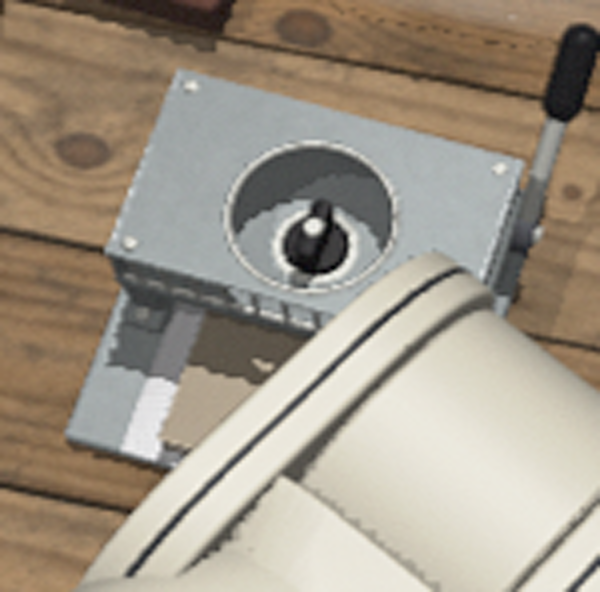

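```bash
python3 blk.py
```

```text
front x at y=0 -131.0  yaw rel punch -0.0700 17Traceback (most recent call last):
  File "blk.py", line 23, in <module>
    f=line(S);print("side",s,"y at -140: %.1f yaw %.4f"%(f[3]+(-140-f[2])*f[1]/f[0],np.arctan(f[1]/f[0])),len(S))
  File "blk.py", line 13, in line
    f=cv2.fitLine(Q.astype(np.float32),cv2.DIST_HUBER,0,0.01,0.01).ravel(); return f
      ~~~~~~~~~~~^^^^^^^^^^^^^^^^^^^^^^^^^^^^^^^^^^^^^^^^^^^^^^^^^
cv2.error: OpenCV(4.12.0) /io/opencv/modules/imgproc/src/linefit.cpp:50: error: (-215:Assertion failed) count > 0 in function 'fitLine2D_wods'
```

```bash
python3 -m pendant '[0.01,-0.035,0,0, 0.02,-0.07,0,0, 0.03,-0.105,0,0, 0.04,-0.14,0,0, 0.05,-0.175,0,0]' 0 >/dev/null; python3 go.py 0 0 180 174.1
python3 blk.py
python3 - <<'E'
from h import *
d=cam("top");cv2.imwrite("pics/t4.png",cv2.resize(d["color"][110:270,180:330,::-1],None,fx=4,fy=3.7,interpolation=cv2.INTER_CUBIC))
E
```

```text
t 8.15 tool shift m [-0.2784  0.3131  0.0626] turn units 0.23 | alpha 175.26 punch xy -279.4 -312.1 z 243.1 tilt 0.0061 F [1.15 0.11 0.37] Mz [-0.011 -0.054 -0.016] w 0.497 q6 -0.85
front x at y=0 -129.0  yaw rel punch 0.0014 41
side 1 y at -140: 50.3 yaw 0.0215 15
side -1 y at -140: -67.4 yaw 0.0218 15
```

View pics/t4.png

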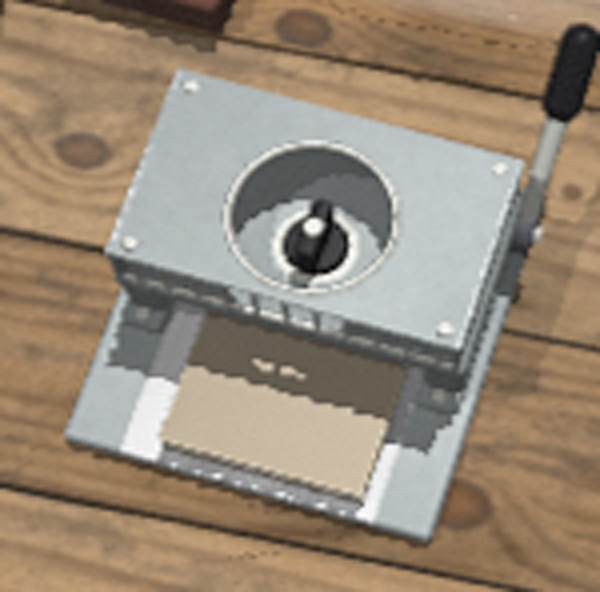

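Block front edge reads -129 mm (home is -130), yaw about 0 relative to the guard's front edge. It is home. Now to the knob.

```bash
python3 -m pendant '[-0.025,0.03,0,0.23, -0.05,0.06,0,0.23, -0.075,0.09,0,0.23, -0.1,0.12,0,0.23, -0.125,0.15,0,0.23]' -0.3 >/dev/null; python3 go.py 0 0 180 174.1
python3 -m pendant '[-0.02,0.03,0,0, -0.05,0.06,0,0, -0.08,0.09,0,0, -0.11,0.12,0,0, -0.14,0.15,0,0]' >/dev/null; python3 go.py 0 0 180 174.1
```

```text
t 8.67 tool shift m [-0.1477  0.1679  0.0615] turn units -0.06 | alpha 173.81 punch xy -152.6 -163.4 z 241.8 tilt 0.0064 F [ 1.75 -1.69  0.31] Mz [-0.069 -0.004 -0.054] w 0.347 q6 -0.38
t 9.08 tool shift m [-0.0088  0.0169  0.0612] turn units -0.05 | alpha 173.87 punch xy -9.5 -16.4 z 241.2 tilt 0.0066 F [0.67 0.14 0.21] Mz [-0.012 -0.069 -0.01 ] w 0.351 q6 -0.05
```

```bash
python3 -m pendant '[-0.004,0.008,0.01,-0.05, -0.009,0.017,0.025,-0.05, -0.009,0.017,0.04,-0.05, -0.009,0.017,0.055,-0.05, -0.009,0.017,0.061,-0.05]' >/dev/null; python3 go.py 0 0 150 174.1
python3 -m pendant '[0,0,0.01,0, 0,0,0.02,0, 0,0,0.027,0, 0,0,0.027,0, 0,0,0.027,0]' >/dev/null; python3 go.py 0 0 103 174.1
python3 - <<'E'
from h import *
d=cam("scene");cv2.imwrite("pics/s5.png",cv2.resize(d["color"][130:235,200:340,::-1],(800,600),interpolation=cv2.INTER_CUBIC))
E
```

```text
t 9.50 tool shift m [-0.0008 -0.0012  0.0274] turn units 0.02 | alpha 174.19 punch xy -0.8 1.4 z 177.4 tilt 0.0048 F [-1.72  0.28 -1.13] Mz [-0.033 -0.012 -0.047] w 0.350 q6 -0.03
t 9.92 tool shift m [-0.0008 -0.001   0.0475] turn units 0.02 | alpha 174.18 punch xy -0.8 1.2 z 150.5 tilt 0.0047 F [-1.06 -0.48  0.35] Mz [ 0.01   0.058 -0.043] w 0.348 q6 -0.03
```

View pics/s5.png

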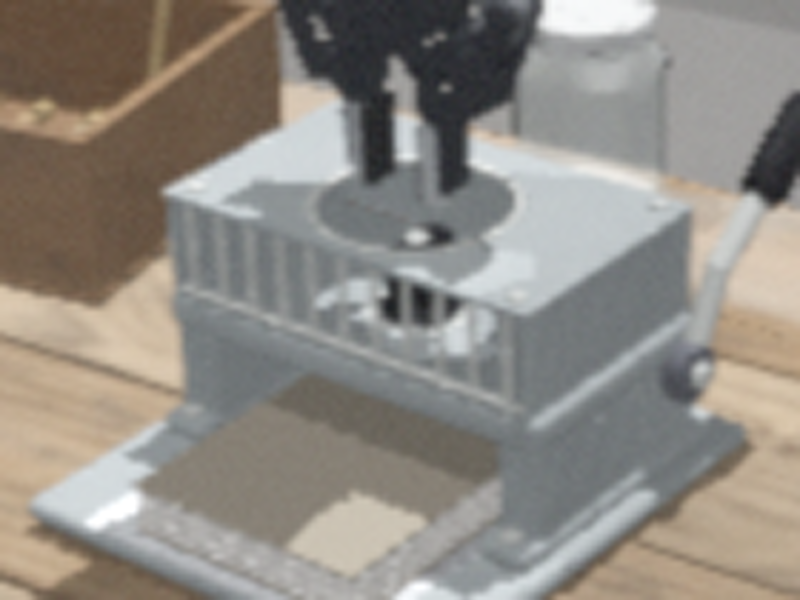

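Fingertips (crop 370,185 and 450,195) straddle the opening centrally. Descending in steps.

```bash
python3 -m pendant '[-0.0008,-0.001,0.008,0, -0.0008,-0.001,0.016,0, -0.0008,-0.001,0.024,0, -0.0008,-0.001,0.03,0, -0.0008,-0.001,0.03,0]' >/dev/null; python3 go.py 0 0 104 174.1
python3 -m pendant '[0,0,0.004,0, 0,0,0.008,0, 0,0,0.012,0, 0,0,0.016,0, 0,0,0.016,0]' >/dev/null; python3 go.py 0 0 104 174.1
python3 - <<'E'
from h import *
d=cam("scene");cv2.imwrite("pics/s6.png",cv2.resize(d["color"][130:235,200:340,::-1],(800,600),interpolation=cv2.INTER_CUBIC))
E
```

```text
t 10.38 tool shift m [-0.0006  0.0001  0.0151] turn units 0.01 | alpha 174.17 punch xy -0.6 -0.0 z 119.1 tilt 0.0047 F [ 0.29 -0.58  0.21] Mz [ 0.048  0.006 -0.021] w 0.349 q6 -0.03
t 10.80 tool shift m [-0.0009  0.0001 -0.0018] turn units 0.02 | alpha 174.18 punch xy -0.9 -0.0 z 102.2 tilt 0.0049 F [ 1.    1.   -0.88] Mz [-0.02  -0.016  0.041] w 0.348 q6 -0.03
```

View pics/s6.png

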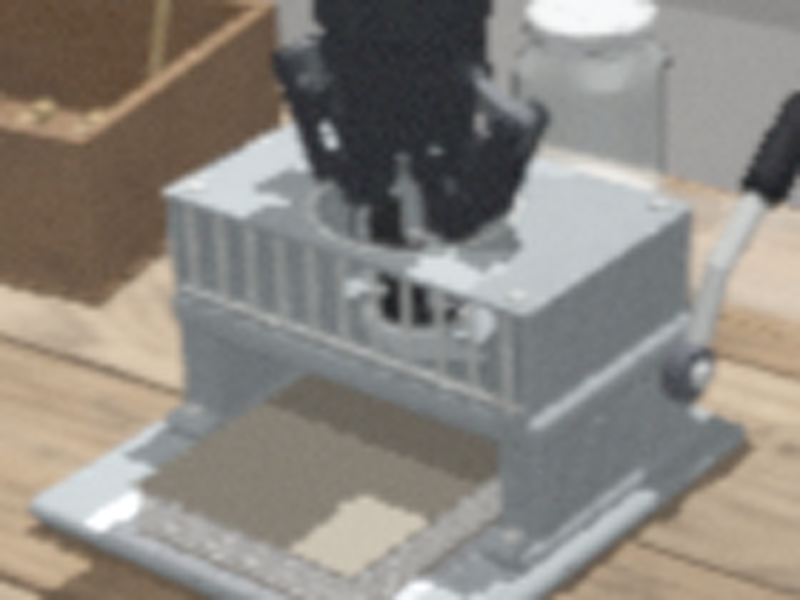

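No contact force at grasp height. Closing on the bar.

```bash
python3 -m pendant '[-0.0009,0,0,0, -0.0009,0,0,0, -0.0009,0,0,0, -0.0009,0,0,0, -0.0009,0,0,0]' -1 70 >/dev/null; python3 go.py 0 0 104 174.1
python3 -m pendant '[0,0,0,0, 0,0,0,0, 0,0,0,0, 0,0,0,0, 0,0,0,0]' >/dev/null; python3 go.py 0 0 104 174.1
```

```text
t 11.27 tool shift m [ 0.0004  0.0006 -0.001 ] turn units 0.01 | alpha 174.14 punch xy 0.3 -0.6 z 103.0 tilt 0.0055 F [-0.35 -4.59  2.73] Mz [-0.879  0.166 -0.117] w 0.126 q6 -0.03
t 11.68 tool shift m [ 0.0004  0.0006 -0.001 ] turn units 0.01 | alpha 174.14 punch xy 0.4 -0.6 z 103.1 tilt 0.0056 F [-0.21 -2.66  1.54] Mz [-0.518  0.207 -0.149] w 0.126 q6 -0.03
```

```bash
for i in 1 2 3; do python3 -m pendant '[0,0,0,0.4, 0,0,0,0.8, 0,0,0,1.2, 0,0,0,1.6, 0,0,0,2]' >/dev/null; python3 go.py 0 0 103 174.1; done
```

```text
t 12.10 tool shift m [0.0005 0.0005 0.    ] turn units -2.00 | alpha 164.08 punch xy 0.4 -0.6 z 103.0 tilt 0.0056 F [ 0.4  -4.23  1.16] Mz [-0.52   0.119  0.261] w 0.128 q6 0.15
t 12.52 tool shift m [0.0006 0.0003 0.    ] turn units -4.02 | alpha 154.02 punch xy 0.4 -0.5 z 103.0 tilt 0.0056 F [-1.04 -3.99  0.45] Mz [-0.46   0.088  0.251] w 0.129 q6 0.32
t 12.93 tool shift m [0.0006 0.0002 0.0001] turn units -6.03 | alpha 143.96 punch xy 0.4 -0.5 z 103.1 tilt 0.0057 F [-0.86 -2.43  0.42] Mz [-0.466  0.069  0.33 ] w 0.129 q6 0.50
```

Free-turning torque is about 0.28. Knob angle is about 0.55 rad now. Turning more slowly and logging.

```bash
cat > lg.py <<'E'
from h import *
import json
from scipy.spatial.transform import Rotation as Ro
s=state();M=Ro.from_quat(s["ee_rot"]).as_matrix();a=np.degrees(np.arctan2(M[1,0],M[0,0]))
th=np.radians(174.14-a)+0.02
with open("log.txt","a") as f: f.write("%.4f %.4f\n"%(th,s["torque"][2]))
print("t %.2f th %.3f Mz %.3f w %.3f F"%(s["t"],th,s["torque"][2],s["gripper_width"]),s["force"].round(1), s["tau"][5].round(3))
E
for i in 1 2 3 4 5 6 7 8; do python3 -m pendant '[0,0,0,0.08, 0,0,0,0.16, 0,0,0,0.24, 0,0,0,0.32, 0,0,0,0.4]' >/dev/null; python3 lg.py; done
```

```text
t 13.35 th 0.582 Mz 0.238 w 0.124 F [-0.7 -2.8  0.7] 0.132
t 13.77 th 0.617 Mz 0.274 w 0.129 F [-1.1 -4.1  1.3] 0.144
t 14.18 th 0.653 Mz 0.344 w 0.121 F [-0.7 -4.3  0.8] 0.145
t 14.60 th 0.688 Mz 0.330 w 0.129 F [-0.4 -2.9  0.3] 0.146
t 15.02 th 0.724 Mz 0.256 w 0.127 F [-0.2 -2.9  1.9] 0.146
t 15.43 th 0.760 Mz 0.232 w 0.126 F [-0.9 -3.5  0.3] 0.146
t 15.85 th 0.795 Mz 0.320 w 0.126 F [-0.2 -2.9  0.6] 0.146
t 16.27 th 0.831 Mz 0.254 w 0.126 F [-0.4 -3.2  0.8] 0.166
```

Joint-6 torque (last column) is much cleaner than the wrist moment. It was flat at 0.146 and has just stepped up. Continuing carefully.

```bash
for i in 1 2 3; do python3 -m pendant '[0,0,0,0.08, 0,0,0,0.16, 0,0,0,0.24, 0,0,0,0.32, 0,0,0,0.4]' >/dev/null; python3 lg.py; done
```

```text
t 16.68 th 0.866 Mz 0.335 w 0.122 F [-0.  -3.6  1.1] 0.183
t 17.10 th 0.902 Mz 0.330 w 0.128 F [ 0.5 -3.7 -0.3] 0.201
t 17.52 th 0.938 Mz 0.374 w 0.120 F [-0.6 -4.2  1. ] 0.219
```

```bash
for i in 1 2 3; do python3 -m pendant '[0,0,0,0.08, 0,0,0,0.16, 0,0,0,0.24, 0,0,0,0.32, 0,0,0,0.4]' >/dev/null; python3 lg.py; done
python3 -m pendant '[0,0,0,0.1, 0,0,0,0.2, 0,0,0,0.25, 0,0,0,0.25, 0,0,0,0.25]' >/dev/null; python3 lg.py
```

```text
t 17.93 th 0.973 Mz 0.379 w 0.126 F [ 0.  -3.4  0.2] 0.237
t 18.35 th 1.009 Mz 0.339 w 0.121 F [ 1.1 -3.6 -0. ] 0.255
t 18.77 th 1.044 Mz 0.376 w 0.124 F [ 1.2 -3.1  0.3] 0.273
t 19.18 th 1.066 Mz 0.295 w 0.124 F [ 0.1 -3.1  0.6] 0.337
```

```bash
python3 -m pendant '[0,0,0,0, 0,0,0,0, 0,0,0,0, 0,0,0,0, 0,0,0,0]' >/dev/null; python3 lg.py
python3 - <<'E'
import numpy as np
L=np.loadtxt("log.txt");th,m=L[:-1].T
best=min((( (m-b-.55*np.clip(th-t0,0,9))**2).sum(),t0,b) for t0 in np.arange(.6,1.05,.01) for b in np.arange(.2,.4,.005))
print(best, m[th<.8].mean(), m[th>.98].mean())
E
```

```text
t 19.60 th 1.066 Mz 0.344 w 0.123 F [-0.3 -2.7  0.3] 0.314
(np.float64(0.030790328500000005), np.float64(0.8500000000000002), np.float64(0.2800000000000001)) 0.28495714285714285 0.33696666666666664
```

Run:
```python
from h import *
A=[]
for i in range(16):
    snapshot("top"); s=state(); A.append([s["torque"][2],s["tau"][5]])
A=np.array(A);print(A.round(3).tolist(),A.mean(0),A.std(0),s["t"])
```

```text
[[0.304, 0.314], [0.372, 0.314], [0.284, 0.314], [0.347, 0.314], [0.336, 0.314], [0.316, 0.315], [0.317, 0.315], [0.3, 0.315], [0.348, 0.315], [0.349, 0.315], [0.31, 0.315], [0.341, 0.315], [0.312, 0.315], [0.308, 0.315], [0.283, 0.315], [0.366, 0.315]] [0.32453394 0.3145644 ] [0.02643704 0.00016987] 20.4
```

Torque estimates: clean joint-6 torque puts touch at th≈0.795 (now about 29 N). The noisy wrist moment puts it at ≈0.85 (about 24 N). Both are inside the band. Adding a small nudge, then releasing and checking the bar's angle for slip.

```bash
python3 -m pendant '[0,0,0,0.04, 0,0,0,0.08, 0,0,0,0.12, 0,0,0,0.16, 0,0,0,0.2]' >/dev/null; python3 lg.py
python3 -m pendant '[0,0,0,0, 0,0,0,0, 0,0,0,0, 0,0,0,0, 0,0,0,0]' -0.3 >/dev/null; python3 lg.py
python3 -m pendant '[0,0,-0.01,0, 0,0,-0.02,0, 0,0,-0.03,0, 0,0,-0.04,0, 0,0,-0.055,0]' >/dev/null; python3 lg.py
python3 go.py -230 -320 240 114
```

```text
t 20.82 th 1.084 Mz 0.430 w 0.126 F [-0.5 -3.3 -0.3] 0.361
t 21.23 th 1.084 Mz 0.017 w 0.347 F [ 0.6 -0.1  0. ] 0.003
t 21.65 th 1.084 Mz -0.021 w 0.356 F [-1.1 -0.2  0.3] -0.003
t 21.65 tool shift m [-0.1762 -0.3533 -0.0792] turn units -0.16 | alpha 113.18 punch xy 0.4 0.1 z 159.0 tilt 0.0053 F [-1.11 -0.18  0.33] Mz [ 0.041  0.056 -0.021] w 0.356 q6 1.03
```

```bash
python3 -m pendant '[0,0,-0.03,0, 0,0,-0.06,0, -0.01,-0.02,-0.08,0, -0.03,-0.05,-0.08,0, -0.045,-0.08,-0.08,0]' >/dev/null
python3 -m pendant '[-0.02,-0.035,0,0, -0.04,-0.07,0,0, -0.06,-0.105,0,0, -0.08,-0.14,0,0, -0.1,-0.175,0,0]' >/dev/null
python3 -m pendant '[-0.015,-0.03,0,0, -0.03,-0.06,0,0, -0.04,-0.08,0,0, -0.05,-0.1,0,0, -0.05,-0.1,0,0]' >/dev/null
python3 go.py -230 -320 240 114
python3 blk.py
python3 - <<'E'
from h import *
from blk import line
d=cam("top");W=cloud(d)
k=(W[...,2]>105)&(W[...,2]<122)&(np.hypot(W[...,0]-624,W[...,1])<25)
p=W[k][:,:2].astype(np.float32);r=cv2.minAreaRect(p);f=line(p)
print(r,cv2.boxPoints(r).round(1).tolist(),"dir",np.degrees(np.arctan2(f[1],f[0])))
cv2.imwrite("pics/t7.png",cv2.resize(d["color"][110:270,180:330,::-1],None,fx=4,fy=3.7,interpolation=cv2.INTER_CUBIC))
E
```

```text
t 22.90 tool shift m [0.0223 0.0059 0.0052] turn units -0.18 | alpha 113.11 punch xy -224.9 -342.4 z 245.4 tilt 0.0105 F [-0.95  0.34  0.05] Mz [-0.013  0.015  0.037] w 0.347 q6 0.28
front x at y=0 -128.9  yaw rel punch 0.0185 47
side 1 y at -140: 49.3 yaw 0.0345 17
side -1 y at -140: -67.4 yaw 0.0218 15
((623.8683471679688, -0.1906909942626953), (12.81953239440918, 35.60359191894531), 23.454347610473633) [[610.9000244140625, 13.600000381469727], [625.0999755859375, -19.100000381469727], [636.7999877929688, -14.0], [622.7000122070312, 18.700000762939453]] dir -63.84988
```

View pics/t7.png

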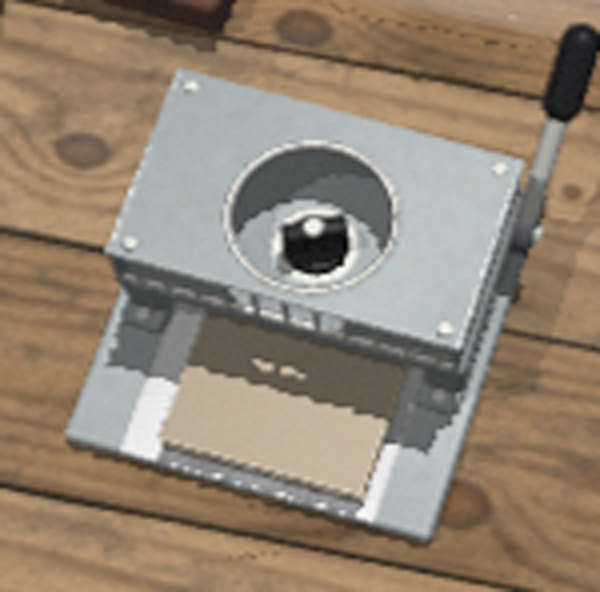

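Bar turned about 60° with no slip, and the image looks the same as before clamping. The block yaw fit is noisier (0.0014 vs 0.0185), so I refine it with a sub-pixel image edge.

```bash
cat > yaw.py <<'E'
from h import *
from blk import toP,line
def edge(d,x,y0,y1,z,along="y",w=6):
    g=cv2.cvtColor(d["color"],cv2.COLOR_RGB2GRAY).astype(np.float32)
    c,s=np.cos(np.radians(-4.75)),np.sin(np.radians(-4.75));pts=[]
    for y in np.linspace(y0,y1,60):
        o=np.arange(-w,w+.01,.25)
        P=np.array([[x+k,y] if along=="y" else [y,x+k] for k in o])
        Wd=np.c_[624+c*P[:,0]-s*P[:,1],.2+s*P[:,0]+c*P[:,1],np.full(len(o),z)]
        uv=proj(d,Wd).astype(np.float32)
        v=cv2.remap(g,uv[:,:1],uv[:,1:],cv2.INTER_LINEAR).ravel();v=cv2.GaussianBlur(v.reshape(-1,1),(1,9),2).ravel()
        gr=np.abs(np.gradient(v));gr[:3]=gr[-3:]=0;i=gr.argmax()
        pts.append([y,x+o[i]])
    pts=np.array(pts);f=line(pts);sl=f[1]/f[0];r=pts[:,1]-(f[3]+sl*(pts[:,0]-f[2]))
    return round(float(f[3]),2),round(float(sl),4),round(float(np.median(abs(r))),2)
for n in("top","scene"):
    d=cam(n)
    print(n,"block front",edge(d,-130,-60,42,38),"guard front",edge(d,-52,-85,85,130),"bed front",edge(d,-140,-100,100,14),"bed right",edge(d,-110,-135,-75,14,"x") )
    print("  sides +y",edge(d,51,-125,-100,38,"x"),"-y",edge(d,-67,-125,-100,38,"x"))
E
python3 yaw.py
```

```text
top block front (-129.4, -0.0035, 0.3) guard front (-51.86, -0.004, 0.39) bed front (-139.4, -0.0024, 0.45) bed right (-109.2, 0.003, 0.31)
  sides +y (51.48, -0.0419, 0.33) -y (-69.75, 0.0022, 0.27)
scene block front (-129.42, -0.0099, 0.4) guard front (-52.28, 0.0005, 0.54) bed front (-141.48, 0.0118, 1.45) bed right (-114.75, -0.0, 0.0)
  sides +y (50.95, 0.0447, 0.76) -y (-68.76, 0.0021, 0.5)
```

Sub-pixel edges: block front at -129.4 mm and parallel to the guard and bed fronts within about 0.001 (top) to 0.01 (scene). Handing in.

```bash
python3 -c "
from cell import *
print(job_done()); s=state(); print(s['t'],s['force'])"
```

```text
the job is handed in; nothing more can be done
None
the job is handed in; nothing more can be done
```

I pushed the block home with both open fingers, turned the clamp knob to about 30 N, let go, and handed in at about 23 s. No verdict was reported.

- **Push:** the block stopped against the gauge and I pushed to about 9 N. It has stayed home since.
- **Block position after clamping:** the front edge reads -129.4 mm, against -130 mm for home. Fine edge fits put it square to the machine within about 0.001 rad in the top view and 0.01 rad in the scene view.
- **Clamp:** I turned the knob about 1.06 rad, to an angle of about 1.08. The joint-6 torque put first touch at about 0.80, giving about 31 N by angle. The last wrist reading while turning gave about 29 N.
- **Let go:** the bar did not slip in the grip, and the gripper was well clear with about zero force.

**Checks that disagreed:**
- **Clamp force:** a fit to the noisy wrist moment put first touch nearer 0.85, which would mean about 26 N. Both estimates are within 15–45 N.
- **Squareness:** rough depth-contour fits gave block yaws between 0.018 and 0.035 rad, and side-edge fits on short segments scattered to ±0.045 rad. The limit is 0.03 rad. I trusted the longer front-edge fits instead.
- **Bystanders:** the arm never came near them, but I did not measure their positions again.

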